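# Make up the despatch case from part-filled card trays

### The arm

A 6-joint arm with a two-finger parallel gripper is mounted at the origin on the work surface; the furniture and walls round the work are solid. World frame = base frame: x ahead of the robot, y to its left, z up, the work surface at z = 0. Lengths are in mm, angles in rad, forces in N, time in s.
With the tool pointing down it reaches from about 400 to 825 mm from the base axis. Payload 7 kg.
Tool frame: the origin (TCP) lies at the very end of the fingers, on their centre line; the grasp point (between the pads) lies 19 mm behind it; z points along the fingers, y is the direction in which the jaws open and shut (so a half turn about z gives the same grasp; the last joint's range is limited). The gripper opens to 88 mm and grips with 3 to 60 N. Pads are 19 mm wide; open, the fingers measure 130 mm over their backs; the gripper's body (78 mm by 193 mm) begins 47 mm behind the grasp point.
Start: joints at [1.408, 0.359, 0.012, 0, -1.224, -0.288], TCP at [294.093, 607.54, 226.561] pointing down, gripper open.
Joint ranges: [-3.07, 3.07], [-1.43, 2.12], [-1.02, 1.25], [-3.03, 1.67], [-3.05, -0], [-3.03, 3.03]. Speed limits (rad/s): [2.39, 2.39, 3.01, 3.14, 3.14, 3.14].

### API

Orientations are given as a unit quaternion [x, y, z, w].
In Python, from plant import bot gives the robot as it stands. Calls block until the motion is done:
- bot.move_ptp(position, orientation): joint-space move of the TCP to a pose.
- bot.line_to(position, velocity=150, ori=None): straight line of the TCP; ori=None keeps the orientation; velocity is the mean speed in mm/s.
- bot.move_joints(angles): joint-space move.
- bot.move_gripper(opening, force=None): finger opening in mm; force is the grip in N (None keeps the last); returns when the fingers have stopped.
- bot.pause(seconds).
- bot.solve_ik(position, orientation): joint angles nearest the present ones, or None.
- bot.read_state(): the state.
- bot.camera(name): name is "scene" or "top" or "wrist"; returns the picture (384x512x3 uint8, red, green, blue); there is no depth.
- bot.get_calibration(name): a dict with "fx", "fy", "cx", "cy" (pixels), "view" (4x4, takes a point from world to camera coordinates); the wrist camera has in their place "T_tool_cam" (4x4, takes a point from camera to tool coordinates, whose origin is the TCP and whose axes are the flange's). Camera axes: x right, y up, looking along -z (the intrinsics and any distortion apply to the point x, -y, -z); pixel columns grow to the right and rows downward; lengths in mm; the calibration is good to about 2 mm. A picture is of the moment at which its call begins: read the wrist's pose just before it. get_calibration takes no time and is no camera call.
A pose or a line that the arm cannot do raises bot.Unreachable and nothing moves.
- bot.close_job(): hands the job in, once; it reports no verdict.
The state is a dict: "t": time; "joint_pos": joint angles; "qvel": joint speeds; "tau": joint torques, N m; "tcp_pos": TCP position; "eef_rot": TCP orientation; "contact_force": force on the tool from outside, world axes, zero at the start; "moment": the same for the moment, N m; "width": finger opening in mm.
Only numpy, scipy, OpenCV 4.12 (cv2) and the standard library are available. Lean on these libraries where they do the work, as an engineer would, in place of code of your own. Each camera call takes 0.05 s, during which the arm holds its last target.

### The job

Lift the cover off the despatch case and put it aside on a free spot of the table, then gather all the banded card packs from the two loose trays into the case, flat in its two bays, at most three high and squarely one on another, and put the cover back squarely, fully down on the ledge. Nest both emptied trays squarely on the stack of empty trays, one on the other in either order, and leave the other things on the table alone.

Things in the scene. Friction and masses are not known exactly. Their poses are not given: they have to be found in the camera images.
- pack_1: Banded pack of trimmed cards, 56 (x) x 86 (y) x 22 mm, 0.1 kg, lying flat in a bay of a tray; absent in some runs. Origin: centre of its underside, z up. Grip it across the 56 mm.
- pack_2: Banded pack of trimmed cards, 56 (x) x 86 (y) x 22 mm, 0.1 kg, lying flat in a bay of a tray; absent in some runs. Origin: centre of its underside, z up. Grip it across the 56 mm.
- pack_3: Banded pack of trimmed cards, 56 (x) x 86 (y) x 22 mm, 0.1 kg, lying flat in a bay of a tray; absent in some runs. Origin: centre of its underside, z up. Grip it across the 56 mm.
- pack_4: Banded pack of trimmed cards, 56 (x) x 86 (y) x 22 mm, 0.1 kg, lying flat in a bay of a tray; absent in some runs. Origin: centre of its underside, z up. Grip it across the 56 mm.
- tray_1: Loose plywood tray, 72 (x) x 204 (y) x 35 mm, 0.22 kg, with 1 or 2 packs. Origin: centre of its underside. Two bays 60 x 90 mm at y = +-51, floor at z = 11; walls 6 thick, rim at 35; side walls notched 48 wide to the floor at y = +-51. Divider at y = 0, 12 thick, rim high: lift the empty tray by it. Under each bay a pad 55 x 85 x 5 mm, its feet, drops into the bay of a like tray beneath.
- tray_2: Loose plywood tray, same as tray_1 in every size, with 1 or 2 packs. Origin: centre of its underside, x across, y along, z up.
- pile: Stack of two empty nested trays of the same kind as tray_1, fixed on the table, 65 mm high. Origin: centre of the underside. A nested tray's pads have 2.5 mm play all round in the bays beneath and it stands 30 mm above the tray beneath, so the first emptied tray's origin comes 60 mm above this one's and the second's 90 mm; either way round fits.
- case: Base of the despatch case, fixed: plate 92 (x) x 224 (y) x 6 mm with a kerb 72 x 204, 6 thick, top at z = 26, leaving a 10 mm ledge round it at z = 6. Origin: centre of its underside. Two bays 60 x 90 mm at y = +-51, floor at z = 6, 12 mm divider between; side kerbs notched 48 wide to the floor at y = +-51. A bay takes three packs, undersides at z = 6, 28, 50. Starts covered, 1 or 2 packs in it.
- cover: Loose cover of the case, plywood, open below, 0.2 to 0.3 kg: 85 (x) x 217 (y) x 77 mm, inside 77 x 209 x 72. On top, centred, a grip batten 18 (x) x 90 (y) x 20 mm, its top at z = 97. Origin: centre of its lower rim, z up. It goes over the case's kerb (2.5 mm play all round, either way round) and rests on the ledge, origin then 6 mm above the case's. Starts on the case.
- jog_block: Bystander: wooden knocking block 51 x 110 x 50 mm lying on the table at the left. Leave it alone.
- loupe: Bystander: small folding magnifier on its stand, 36 x 32 x 36 mm, on the table at the right. Leave it alone.
- glue_stick: Bystander: glue stick standing upright, 24 mm across, 86 mm high, on the table at the back. Leave it alone.
- pack_5: Banded pack of trimmed cards, 56 (x) x 86 (y) x 22 mm, 0.1 kg, lying flat in a bay of the covered case; absent in some runs. Origin: centre of its underside, z up. Grip it across the 56 mm.
- pack_6: Banded pack of trimmed cards, 56 (x) x 86 (y) x 22 mm, 0.1 kg, lying flat in a bay of the covered case; absent in some runs. Origin: centre of its underside, z up. Grip it across the 56 mm.
Not all that is in view belongs to the job. Leave any turquoise look-alike of the pile alone.

How it is judged:
By the outcome, as a careful person would: the job done as asked, in the order asked, and still so for the second after the job is handed in, with the robot touching nothing.
Of pack_1, pack_2, pack_3, pack_4 only 3 to 4 are there at a start; the rules pass over those that are not, and their reading is None.
Of pack_5, pack_6 only 1 to 2 are there at a start; the rules pass over those that are not, and their reading is None.
At some moment in a run one of cover, tray_1, tray_2 may be knocked a few centimetres aside while the robot is not near it.
Once in a run the grip may slacken for a moment while it holds something.
It also fails if it takes over 210 s, if anything falls off the work surface, if the arm or the gripper's body presses on something with over 40 N, if the wrist force passes 120 N, or if a joint passes its speed limit or range.

## Working session

There is one attempt and no reset: what is moved stays moved. The work goes in short steps, each a Python script; the robot and the scene stay as the last script left them, time stands still between calls to the robot, and variables do not carry over. Pictures are saved under pics/ and viewed, and the job is handed in when it is done.

```bash
ls -la; mkdir -p pics; python3 - <<'E'
from plant import bot
import cv2, numpy as np
print(bot.read_state())
for n in ("scene","top","wrist"):
    im=bot.camera(n); cv2.imwrite(f"pics/a_{n}.png",im[:,:,::-1])
    c=bot.get_calibration(n); print(n,{k:(np.round(v,4).tolist() if hasattr(v,'__len__') else v) for k,v in c.items()})
E
```

```text
total 12
drwxr-xr-x  3 agent agent 4096 Dec  7 15:34 .
drwxr-xr-x 23 root  root  4096 Dec  7 15:34 ..
drwxr-xr-x  2 agent agent 4096 Dec  7 15:34 pics
{'t': 0.0, 'joint_pos': array([ 1.40809642e+00,  3.59381702e-01,  1.10479193e-02, -4.01105045e-04,
       -1.22409271e+00, -2.88124387e-01]), 'qvel': array([ 0.00067485, -0.00013105,  0.00070961, -0.00037675, -0.0001321 ,
       -0.00014491]), 'tau': array([ 8.55449780e-04, -5.82713163e+01,  2.93062466e+01,  6.99744925e+00,
        7.11334185e-03, -1.50826386e-04]), 'tcp_pos': array([293.8798724 , 607.10916184, 225.61209686]), 'eef_rot': array([ 9.74686463e-01, -2.23574594e-01, -1.37110798e-04,  8.25297711e-04]), 'contact_force': array([ 0.12602584, -0.40301196, -0.0365257 ]), 'moment': array([-0.016451  ,  0.02733701,  0.01927507]), 'width': 87.56825323583503}
scene {'fx': 428.8592699556849, 'fy': 428.8592699556849, 'cx': 256.7014791907125, 'cy': 192.5780022900786, 'view': [[0.869, -0.4949, -0.0041, -479.7401], [0.344, 0.5981, 0.7238, -191.3927], [-0.3557, -0.6304, 0.69, -1738.9181], [0.0, 0.0, 0.0, 1.0]]}
top {'fx': 416.85264325543835, 'fy': 416.85264325543835, 'cx': 253.57571775218136, 'cy': 191.63034224223807, 'view': [[0.0189, -0.9998, -0.0089, -49.3031], [0.9956, 0.018, 0.0917, -533.5222], [-0.0915, -0.0106, 0.9958, -1534.6317], [0.0, 0.0, 0.0, 1.0]]}
wrist {'fx': 315.3301369802693, 'fy': 315.3301369802693, 'cx': 253.37225238864204, 'cy': 186.35969950232843, 'T_tool_cam': [[0.0001, 0.9578, 0.2873, 77.4909], [1.0, 0.0003, -0.0015, -0.0627], [-0.0015, 0.2873, -0.9578, -157.4342], [0.0, 0.0, 0.0, 1.0]]}
```

View pics/a_scene.png

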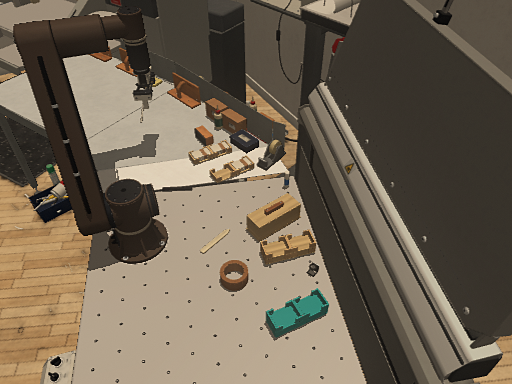

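View pics/a_top.png

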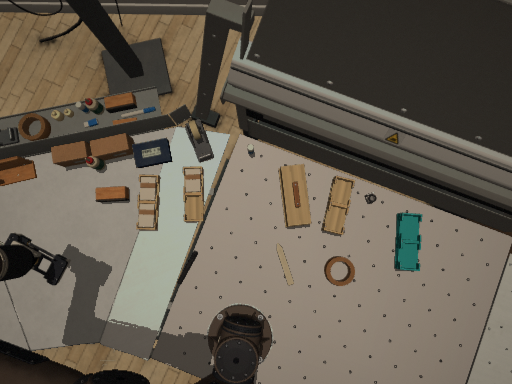

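View pics/a_wrist.png

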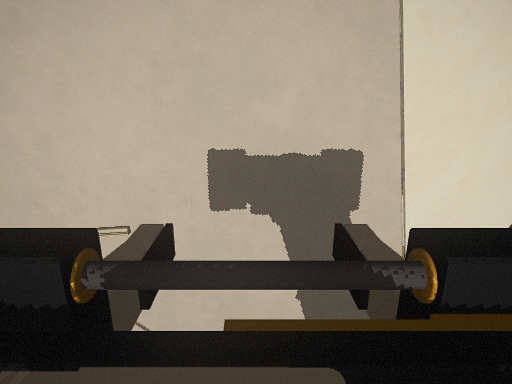

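The top view shows the following:
- Two loose trays: tray at (148,203) and tray at (193,195).
- Covered case at (295,195), pile at (338,205).
- Turquoise look-alike at (408,241).
- Loupe at (371,198), glue stick at (251,149), jog block at (112,194).

Next I'll view close crops.

```bash
cat > h.py <<'E'
import numpy as np, cv2
from scipy.spatial.transform import Rotation as R
def cal(bot,n):
    return bot.get_calibration(n)
def rays(bot,n,uv,state=None):
    c=bot.get_calibration(n); uv=np.atleast_2d(np.array(uv,float))
    pts=np.stack([(uv[:,0]-c['cx'])/c['fx'],-(uv[:,1]-c['cy'])/c['fy'],-np.ones(len(uv))],1)
    if n=='wrist':
        T=np.array(c['T_tool_cam']); Rt=R.from_quat(state['eef_rot']).as_matrix()
        o=Rt@T[:3,3]+state['tcp_pos']; d=pts@(Rt@T[:3,:3]).T
    else:
        V=np.array(c['view']); o=-V[:3,:3].T@V[:3,3]; d=pts@V[:3,:3]
    return o,d
def toplane(bot,n,uv,z,state=None):
    o,d=rays(bot,n,uv,state); t=(z-o[2])/d[:,2]
    return o+d*t[:,None]
def proj(bot,n,P,state=None):
    c=bot.get_calibration(n); P=np.atleast_2d(np.array(P,float))
    if n=='wrist':
        T=np.array(c['T_tool_cam']); Rt=R.from_quat(state['eef_rot']).as_matrix()
        q=(P-state['tcp_pos'])@Rt; q=(q-T[:3,3])@T[:3,:3]
    else:
        V=np.array(c['view']); q=P@V[:3,:3].T+V[:3,3]
    return np.stack([c['cx']+c['fx']*q[:,0]/-q[:,2], c['cy']-c['fy']*q[:,1]/-q[:,2]],1)
def down(yaw):
    """tool pointing down, jaw axis (tool y) along world angle yaw"""
    y=np.array([np.cos(yaw),np.sin(yaw),0]); z=np.array([0,0,-1.]); x=np.cross(y,z)
    return R.from_matrix(np.stack([x,y,z],1)).as_quat()
E
python3 - <<'E'
from plant import bot
import cv2, numpy as np
from h import *
t=cv2.imread('pics/a_top.png')
cv2.imwrite('pics/a_top1.png',cv2.resize(t[150:250,120:320],None,fx=4,fy=4,interpolation=cv2.INTER_CUBIC))
cv2.imwrite('pics/a_top2.png',cv2.resize(t[130:290,230:430],None,fx=3.5,fy=3.5,interpolation=cv2.INTER_CUBIC))
print(toplane(bot,'top',[(148,203),(193,195),(295,195),(338,205),(408,241),(112,194),(251,149),(371,198),(340,271),(285,265)],30).round())
s=bot.read_state(); print(R.from_quat(s['eef_rot']).as_matrix().round(3))
E
```

```text
[[ 484.  353.   30.]
 [ 517.  186.   30.]
 [ 524. -194.   30.]
 [ 490. -353.   30.]
 [ 362. -610.   30.]
 [ 515.  489.   30.]
 [ 695.  -27.   30.]
 [ 518. -476.   30.]
 [ 248. -361.   30.]
 [ 266. -160.   30.]]
[[ 0.9   -0.436 -0.   ]
 [-0.436 -0.9   -0.001]
 [ 0.     0.001 -1.   ]]
```

View pics/a_top1.png

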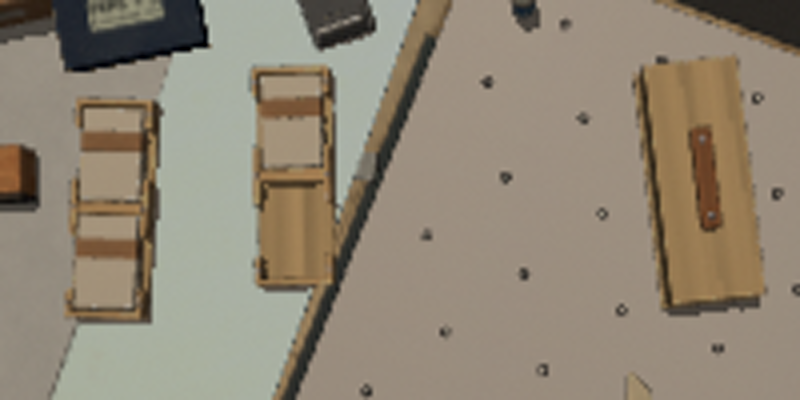

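View pics/a_top2.png

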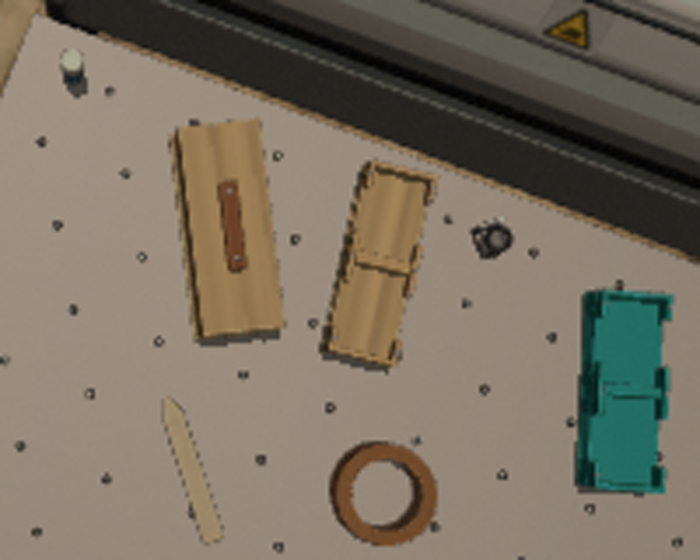

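```bash
python3 - <<'E'
from plant import bot
import cv2, numpy as np
from h import *
def q(pts,z,s=4,ox=120,oy=150):
    uv=[(ox+(a)/s,oy+b/s) for a,b in pts]; P=toplane(bot,'top',uv,z); 
    c=P.mean(0); v=(P[0]+P[1]-P[2]-P[3]); print(c.round(1), np.degrees(np.arctan2(v[1],v[0])).round(1), np.linalg.norm(v)/2, np.linalg.norm(P[0]-P[1]))
q([(645,65),(737,57),(763,295),(667,305)],83)
q([(78,100),(158,102),(150,320),(68,318)],35)
q([(254,67),(332,68),(330,286),(257,286)],35)
q([(370,160),(435,178),(395,368),(325,352)],65,3.5,230,130)
x=bot.read_state()['tcp_pos']
for P in [(524,-194),(484,353),(517,186),(490,-353)]:
    for yaw in (-np.pi/2,np.pi/2):
        for z in (250,300,350): 
            r=bot.solve_ik([*P,z],down(yaw)); print(P,yaw>0,z,None if r is None else r.round(2))
E
```

```text
[ 519.8 -191.7   83. ] 6.3 216.28723971285808 83.48158582547859
[486.4 350.3  35. ] 0.0 202.7840902520124 74.95341224414635
[520.4 184.2  35. ] 2.0 203.79657464783614 73.03106658296115
[ 486.1 -350.2   65. ] -12.4 203.62072242248604 69.81207637285634
(524, -194) False 250 [-0.    0.15 -0.21  0.   -1.21  1.57]
(524, -194) False 300 [-0.    0.13 -0.13  0.   -1.31  1.57]
(524, -194) False 350 [-0.    0.11 -0.04  0.   -1.42  1.57]
(524, -194) True 250 [-0.    0.15 -0.21  0.   -1.21 -1.57]
(524, -194) True 300 [-0.    0.13 -0.13  0.   -1.31 -1.57]
(524, -194) True 350 [-0.    0.11 -0.04  0.   -1.42 -1.57]
(484, 353) False 250 [ 0.96  0.22 -0.13  0.   -1.22  0.61]
(484, 353) False 300 [ 0.96  0.2  -0.05  0.   -1.33  0.61]
(484, 353) False 350 [ 0.96  0.18  0.05  0.   -1.44  0.61]
(484, 353) True 250 [ 0.96  0.22 -0.13  0.   -1.22 -2.53]
(484, 353) True 300 [ 0.96  0.2  -0.05  0.   -1.33 -2.53]
(484, 353) True 350 [ 0.96  0.18  0.05  0.   -1.44 -2.53]
(517, 186) False 250 [ 0.7   0.14 -0.23  0.   -1.2   0.87]
(517, 186) False 300 [ 0.7   0.11 -0.15  0.   -1.31  0.87]
(517, 186) False 350 [ 0.7   0.09 -0.06  0.   -1.42  0.87]
(517, 186) True 250 [ 0.7   0.14 -0.23  0.   -1.2  -2.27]
(517, 186) True 300 [ 0.7   0.11 -0.15  0.   -1.31 -2.27]
(517, 186) True 350 [ 0.7   0.09 -0.06  0.   -1.42 -2.27]
(490, -353) False 250 [-0.3   0.23 -0.12  0.   -1.23  1.87]
(490, -353) False 300 [-0.3   0.2  -0.03  0.   -1.33  1.87]
(490, -353) False 350 [-0.3   0.19  0.06  0.   -1.44  1.87]
(490, -353) True 250 [-0.3   0.23 -0.12  0.   -1.23 -1.27]
(490, -353) True 300 [-0.3   0.2  -0.03  0.   -1.33 -1.27]
(490, -353) True 350 [-0.3   0.19  0.06  0.   -1.44 -1.27]
```

Candidates, in top-view pixels:
- **Cover:** plain plywood box with the brown batten at (295,195). The jog block (112,194) and the brown blocks at (110,148) and (70,152) are too short or have no batten.
- **Pile:** plywood at (338,205). The turquoise look-alike at (408,241) is not it.
- **Loose trays:** (148,203) and (193,195), the only ones holding packs.

I'll check the cover close up with the wrist camera.

```bash
cat >> h.py <<'E'
def look(bot,x,y,z,yaw,name):
    bot.move_ptp([x,y,z],down(yaw)); bot.pause(0.25); return snap(bot,name)
def snap(bot,name,cam='wrist'):
    s=bot.read_state(); im=bot.camera(cam)[:,:,::-1].copy(); cv2.imwrite(f'pics/{name}.png',im)
    np.savez(f'pics/{name}.npz',tcp_pos=s['tcp_pos'],eef_rot=s['eef_rot']); return im,s
def load(name):
    return cv2.imread(f'pics/{name}.png'),dict(np.load(f'pics/{name}.npz'))
E
python3 - <<'E'
from plant import bot
from h import *
im,s=look(bot,505,-193,350,np.radians(-90+6.3),'b_cov'); print(s['t'],s['tcp_pos'],s['contact_force'])
E
```

```text
3.3417 [ 505.15428358 -192.74300546  349.89036472] [-0.08471001 -0.707449   -0.80159407]
```

View pics/b_cov.png

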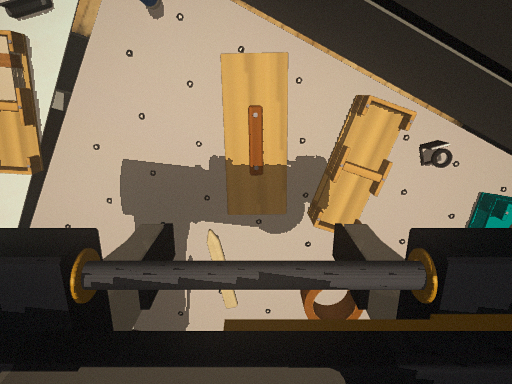

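```bash
python3 - <<'E'
import cv2
im=cv2.imread('pics/b_cov.png')
cv2.imwrite('pics/b_cov_z.png',cv2.resize(im[45:225,200:310],None,fx=3.3,fy=3.3,interpolation=cv2.INTER_CUBIC))
E
```

```text
(no output)
```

View pics/b_cov_z.png

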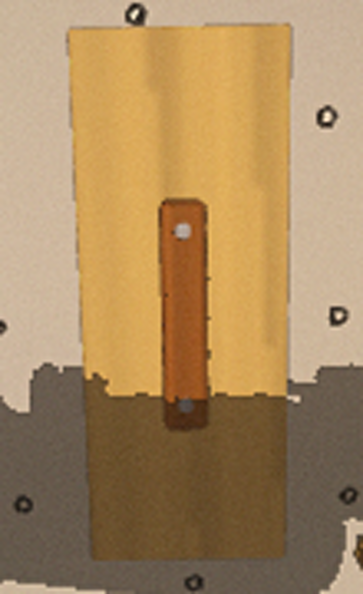

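```bash
cat >> h.py <<'E'
def comp(mask,uv):
    n,l,st,ce=cv2.connectedComponentsWithStats(mask.astype(np.uint8),connectivity=4)
    i=l[int(uv[1]),int(uv[0])]; 
    assert i>0,'no comp'
    return (l==i).astype(np.uint8)
def rect_on(bot,mask,z,s,cam='wrist'):
    cs,_=cv2.findContours(mask,cv2.RETR_EXTERNAL,cv2.CHAIN_APPROX_NONE); c=max(cs,key=cv2.contourArea)[:,0,:].astype(float)
    P=toplane(bot,cam,c,z,s)[:,:2]
    return P, fitrect(P)
def fitrect(P):
    (cx,cy),(w,h),a=cv2.minAreaRect((P).astype(np.float32))
    if w>h: L,W,ang=w,h,a
    else: L,W,ang=h,w,a+90
    ang=(ang+90)%180-90
    return np.array([cx,cy]),L,W,ang
E
python3 - <<'E'
from plant import bot
from h import *
im,s=load('b_cov')
hsv=cv2.cvtColor(im,cv2.COLOR_BGR2HSV)
for p in [(240,70),(240,200),(256,140),(256,170),(205,100),(150,180),(290,190)]: print(p,hsv[p[1],p[0]])
m=(hsv[:,:,1]>110)&(hsv[:,:,2]>40); m[225:]=0
m=cv2.morphologyEx(m.astype(np.uint8),cv2.MORPH_OPEN,np.ones((3,3),np.uint8))
M=comp(m,(240,70)); cv2.imwrite('pics/m1.png',M*255)
P,r=rect_on(bot,M,83,s); print('cover',r)
b=m&((hsv[:,:,0]<14)).astype(np.uint8)
M=comp(b,(256,140)); P,r=rect_on(bot,M,103,s); print('batten',r)
E
```

```text
(240, 70) [ 18 151 220]
(240, 200) [ 19 144  99]
(256, 140) [ 13 192 157]
(256, 170) [ 12 157  78]
(205, 100) [ 18  61 204]
(150, 180) [ 13  67 103]
(290, 190) [ 14  71 104]
cover (array([ 521.53863525, -193.8684845 ]), 215.8942108154297, 84.41268920898438, 7.457901954650879)
batten (array([ 521.980896  , -193.61024475]), 87.476318359375, 17.30894660949707, 7.141446590423584)
```

View pics/m1.png

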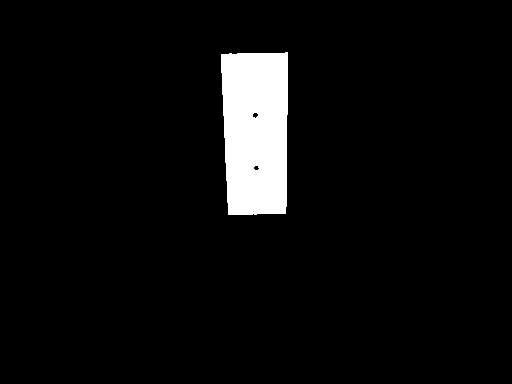

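```bash
python3 - <<'E'
from plant import bot
from h import *
x,y=521.8,-193.75; q=down(np.radians(-90+7.25))
bot.move_gripper(50)
bot.move_ptp([x,y,150],q)
bot.line_to([x,y,86],100)
s=bot.read_state(); print(s['t'],s['tcp_pos'],s['contact_force'])
bot.move_gripper(10,45)
s=bot.read_state(); print(s['t'],s['width'],s['tcp_pos'],s['contact_force'])
bot.line_to([x,y,105],60)
s=bot.read_state(); print(s['t'],s['width'],s['tcp_pos'],s['contact_force'])
bot.line_to([x,y,200],150)
s=bot.read_state(); print(s['t'],s['width'],s['tcp_pos'],s['contact_force'])
snap(bot,'c_top','top'); snap(bot,'c_scene','scene')
E
python3 -c "
import cv2
t=cv2.imread('pics/c_top.png');u=cv2.imread('pics/c_scene.png')
import numpy as np
a=cv2.resize(t[130:290,170:370],None,fx=2.5,fy=2.5);b=cv2.resize(u[150:310,180:330],None,fx=2,fy=2.5)
cv2.imwrite('pics/c.png',np.hstack([a,b]))"
```

```text
5.825 [ 522.40851867 -193.85245937   86.75692859] [-0.4969806   0.41257057 -1.28302993]
6.45 17.595183256003754 [ 521.85828364 -193.67193666   86.08493328] [-0.91253612  1.65653199  1.2124043 ]
6.9167 17.345782027999395 [ 521.96569504 -193.71521726  105.43363947] [ 0.13357189 -0.56017629 -3.03890466]
7.7 17.375474274600286 [ 521.05121312 -193.55461821  198.90933869] [ 0.20576182  0.28903299 -3.72520899]
```

View pics/c.png

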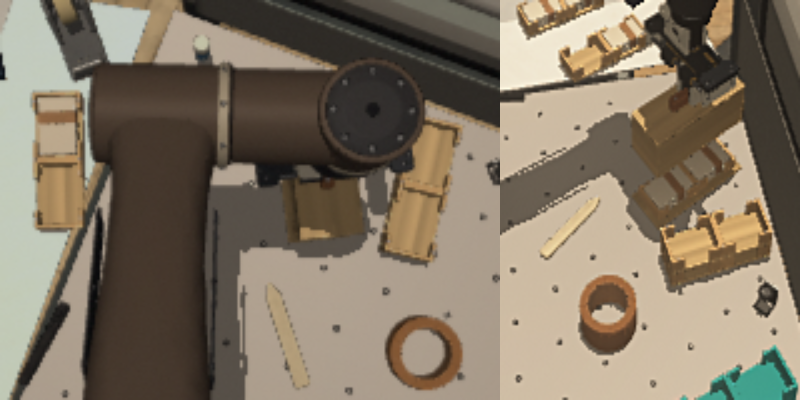

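```bash
python3 - <<'E'
from plant import bot
from h import *
x,y=505,-20; q=down(np.radians(-90))
bot.line_to([x,y,190],200,q)
s=bot.read_state(); print(s['t'],s['width'],s['tcp_pos'],s['contact_force'])
bot.line_to([x,y,95],150)
bot.line_to([x,y,80.5],40)
s=bot.read_state(); print(s['t'],s['width'],s['tcp_pos'],s['contact_force'])
bot.move_gripper(45)
bot.line_to([x,y,180],200)
im,s=look(bot,508,-192,300,np.radians(-90+7.25),'d_case'); print(s['t'],s['tcp_pos'],s['width'])
E
```

```text
8.825 17.8685867217412 [504.94969933 -20.40934404 189.8697797 ] [-0.19117877 -0.08119038 -2.1817878 ]
10.1167 17.61859810769832 [504.86991047 -19.99290107  80.30772373] [-0.67694645  0.64188782 -3.23625085]
12.5583 [ 507.98062093 -190.99781424  299.16355675] 45.14342516458506
```

View pics/d_case.png

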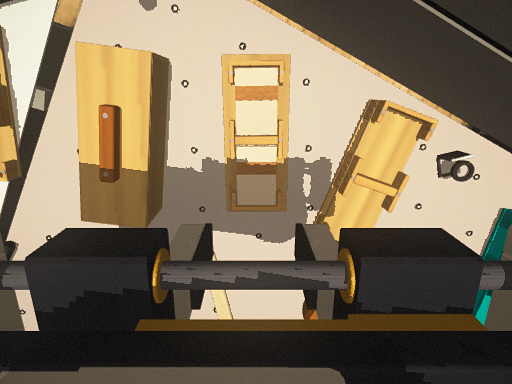

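```bash
python3 - <<'E'
from plant import bot
from h import *
im,s=load('d_case')
cv2.imwrite('pics/d_z.png',cv2.resize(im[45:220,205:310],None,fx=3.4,fy=3.4,interpolation=cv2.INTER_CUBIC))
hsv=cv2.cvtColor(im,cv2.COLOR_BGR2HSV)
m=(hsv[:,:,1]>110)&(hsv[:,:,2]>40); m[225:]=0
M=comp(m.astype(np.uint8),(228,100)); 
P,r=rect_on(bot,M,6,s); print('plate@6',r)
# packs: low sat bright holes + band
cs,_=cv2.findContours(M,cv2.RETR_CCOMP,cv2.CHAIN_APPROX_NONE)
for c in cs:
    a=cv2.contourArea(c)
    if a>150: print(a,cv2.boundingRect(c))
E
```

```text
plate@6 (array([ 521.83862305, -192.93942261]), 222.70266723632812, 91.384521484375, 7.679532051086426)
9866.0 (222, 54, 68, 158)
1231.0 (236, 174, 41, 32)
738.5 (235, 144, 43, 19)
1524.5 (234, 99, 45, 38)
840.5 (233, 66, 46, 21)
```

View pics/d_z.png

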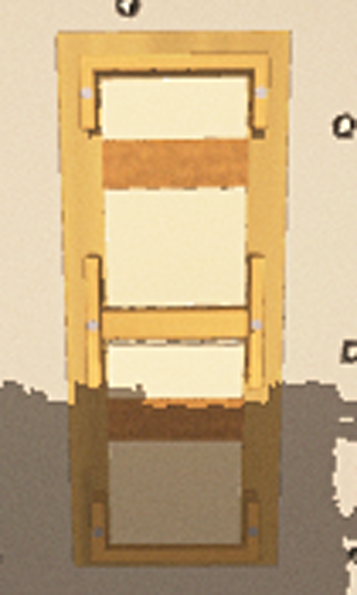

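```bash
python3 - <<'E'
from plant import bot
from h import *
im,s=load('d_case')
hsv=cv2.cvtColor(im,cv2.COLOR_BGR2HSV)
w=(hsv[:,:,1]<=95).astype(np.uint8)
def packrect(seeds,z):
    pts=[]
    for sd in seeds:
        M=comp(w,sd); assert M.sum()<5000,M.sum()
        cs,_=cv2.findContours(M,cv2.RETR_EXTERNAL,cv2.CHAIN_APPROX_NONE); pts.append(max(cs,key=cv2.contourArea)[:,0,:])
    return fitrect(toplane(bot,'wrist',np.vstack(pts).astype(float),z,s)[:,:2])
c=np.array([521.75,-193.2]);th=np.radians(7.5); u=np.array([np.cos(th),np.sin(th)])
print('bays',c+51*u,c-51*u)
print(packrect([(255,75),(255,115)],28)); print(packrect([(255,155),(255,190)],28))
E
```

```text
bays [ 572.31368793 -186.5431642 ] [ 471.18631207 -199.8568358 ]
(array([ 571.97125244, -186.52735901]), 86.13776397705078, 54.32381057739258, 7.740199089050293)
(array([ 473.22479248, -199.57601929]), 85.94359588623047, 54.17038345336914, 6.9574432373046875)
```

```bash
python3 - <<'E'
from plant import bot
from h import *
bot.move_gripper(86)
im,s=look(bot,490,255,320,np.radians(-90+1),'e_tr'); print(s['t'],s['tcp_pos'],s['width'])
E
```

```text
15.3667 [490.29894724 254.33577962 320.00753861] 85.85716949746163
```

View pics/e_tr.png

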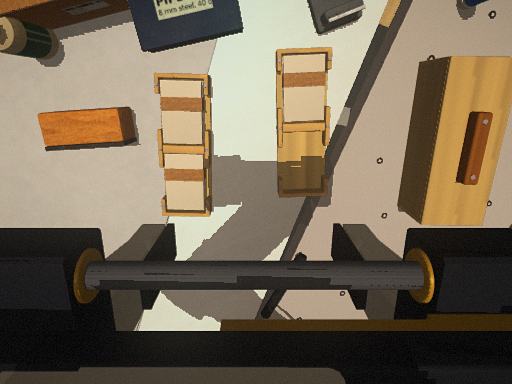

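```bash
cat >> h.py <<'E'
def tray(bot,im,s,seed,zr,smin=85,rowmax=225,cam='wrist'):
    hsv=cv2.cvtColor(im,cv2.COLOR_BGR2HSV)
    m=((hsv[:,:,1]>smin)&(hsv[:,:,2]>40)&(hsv[:,:,0]>5)&(hsv[:,:,0]<30)); m[rowmax:]=0
    M=comp(m.astype(np.uint8),seed); return M,rect_on(bot,M,zr,s,cam)[1]
def packrect(bot,im,s,seeds,z,smax=95,cam='wrist'):
    hsv=cv2.cvtColor(im,cv2.COLOR_BGR2HSV); w=(hsv[:,:,1]<=smax).astype(np.uint8); pts=[]
    for sd in seeds:
        M=comp(w,sd); assert M.sum()<6000,M.sum()
        cs,_=cv2.findContours(M,cv2.RETR_EXTERNAL,cv2.CHAIN_APPROX_NONE); pts.append(max(cs,key=cv2.contourArea)[:,0,:])
    return fitrect(toplane(bot,cam,np.vstack(pts).astype(float),z,s)[:,:2])
E
python3 - <<'E'
from plant import bot
from h import *
im,s=load('e_tr')
for n,sd in (('A',(185,151)),('B',(303,127))):
    M,r=tray(bot,im,s,sd,35); print(n,r); cv2.imwrite(f'pics/m_{n}.png',M*255)
for n,sd in (('A1',[(182,88),(182,125)]),('A2',[(183,160),(183,195)]),('B1',[(304,65),(304,105)])):
    try: print(n,packrect(bot,im,s,sd,33,75))
    except AssertionError as e: print(n,e)
cv2.imwrite('pics/e_z.png',cv2.resize(im[40:220,145:340],None,fx=3.3,fy=3.3,interpolation=cv2.INTER_CUBIC))
E
python3 -c "
import cv2,numpy as np
cv2.imwrite('pics/m_AB.png',np.maximum(cv2.imread('pics/m_A.png'),cv2.imread('pics/m_B.png')))"
```

```text
A (array([488.20471191, 351.56500244]), 203.0558319091797, 75.17874908447266, -0.6119155883789062)
B (array([521.77807617, 186.14828491]), 203.5959930419922, 73.56375122070312, 3.0396828651428223)
A1 no comp
A2 no comp
B1 no comp
```

View pics/e_z.png

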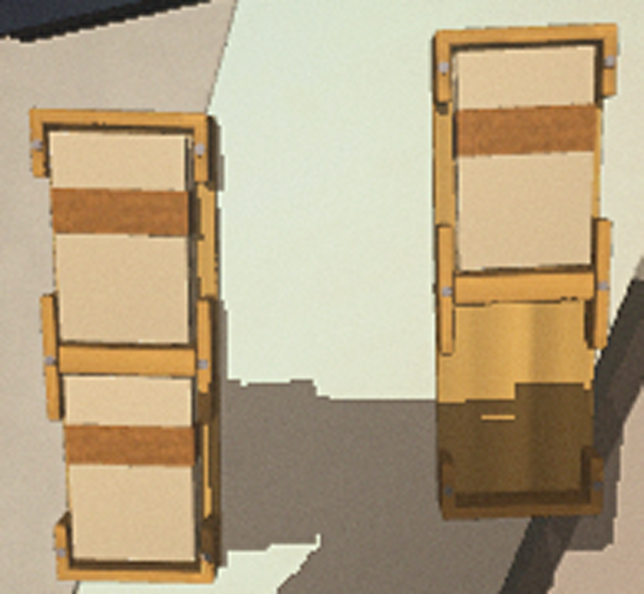

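View pics/m_AB.png

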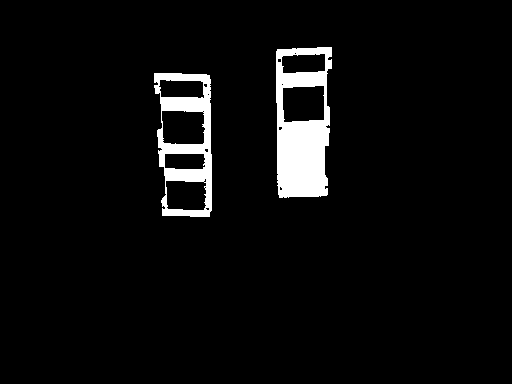

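```bash
cat >> h.py <<'E'
def holes(M,amin=150):
    cs,h=cv2.findContours(M,cv2.RETR_CCOMP,cv2.CHAIN_APPROX_NONE)
    return sorted([c[:,0,:].astype(float) for c,hh in zip(cs,h[0]) if hh[3]>=0 and cv2.contourArea(c)>amin],key=lambda c:c[:,1].mean())
E
python3 - <<'E'
from plant import bot
from h import *
im,s=load('e_tr')
for n,sd in (('A',(185,151)),('B',(303,127))):
    M,r=tray(bot,im,s,sd,35)
    H=holes(M); print(n,[len(h) for h in H])
    for i in range(0,len(H)-1,2):
        # shrink: keep hull of both holes
        P=toplane(bot,'wrist',np.vstack(H[i:i+2]),33,s)[:,:2]; print(fitrect(P))
E
```

```text
A [120, 146, 109, 133]
(array([538.55432129, 352.52661133]), 87.12776184082031, 61.3575553894043, 0.3285737633705139)
(array([439.22076416, 352.77154541]), 87.89978790283203, 60.38172149658203, -0.93475341796875)
B [119, 149]
(array([572.96051025, 188.32043457]), 87.35404968261719, 58.088706970214844, 3.779979944229126)
```

```bash
cat >> h.py <<'E'
def st(bot,m=''):
    s=bot.read_state(); print(m,round(s['t'],2),'w',round(s['width'],2),'p',s['tcp_pos'].round(1),'F',s['contact_force'].round(1)); return s
def pick(bot,x,y,yawdeg,ztip,pre=72,to=45,force=30,up=190,zap=80):
    q=down(np.radians(yawdeg)); bot.move_gripper(pre)
    bot.move_ptp([x,y,zap],q); bot.line_to([x,y,ztip],90); st(bot,'at')
    bot.move_gripper(to,force); bot.pause(0.1); st(bot,'grip')
    bot.line_to([x,y,ztip+25],70); st(bot,'lift'); bot.line_to([x,y,up],200)
E
python3 - <<'E'
from plant import bot
from h import *
pick(bot,572.9,188.0,-90+3.3,13.5)
bot.line_to([572,-186.5,190],300,down(np.radians(-90+7.7)))
st(bot,'over'); bot.pause(0.2); snap(bot,'f_over')
E
```

```text
at 17.85 w 71.79 p [573.3 188.3  14. ] F [-0.  -0.7 -0. ]
grip 18.38 w 54.63 p [573.2 188.1  14. ] F [-1.5 -0.5  5.2]
lift 18.89 w 54.68 p [573.  188.2  39. ] F [ 0.1  0.8 -0.8]
over 21.2 w 54.51 p [ 571.9 -185.7  189.8] F [ 0.4  1.5 -0.5]
```

View pics/f_over.png

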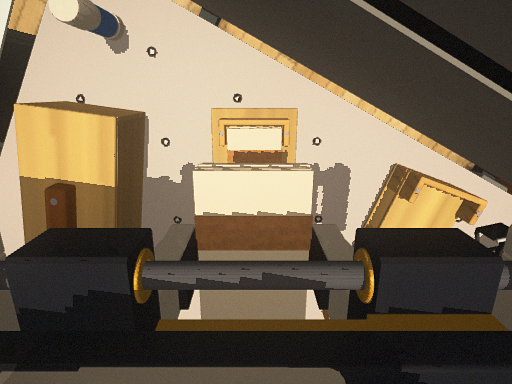

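```bash
python3 - <<'E'
from plant import bot
from h import *
im,s=load('f_over')
z=s['tcp_pos'][2]+19
P=toplane(bot,'wrist',[(195,170),(312,170)],z,s); Rt=R.from_quat(s['eef_rot']).as_matrix()
print((P-s['tcp_pos'])@Rt)
cv2.imwrite('pics/f_z.png',cv2.resize(im[150:270,180:330],None,fx=4,fy=4,interpolation=cv2.INTER_CUBIC))
E
```

```text
[[ 43.61947115 -26.34006988 -18.99219447]
 [ 43.61526258  26.47616911 -18.99486424]]
```

View pics/f_z.png

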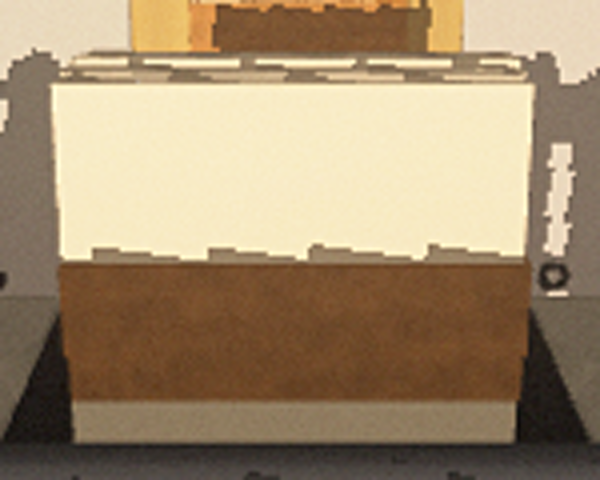

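```bash
cat >> h.py <<'E'
def place(bot,x,y,yawdeg,zrel,op=72,fast=60,up=190):
    q=down(np.radians(yawdeg))
    bot.line_to([x,y,zrel+20],150,q); bot.pause(0.1); bot.line_to([x,y,zrel],30); bot.pause(0.1); st(bot,'down')
    bot.move_gripper(op); st(bot,'open'); bot.line_to([x,y,up],200)
E
python3 - <<'E'
from plant import bot
from h import *
place(bot,572,-186.5,-90+7.7,31)
im,s=look(bot,480,320,300,np.radians(-90),'g_A'); print(s['t'])
M,r=tray(bot,im,s,(20,20),35) if 0 else (None,None)
E
```

```text
down 23.54 w 54.92 p [ 571.6 -186.5   31. ] F [-3.6  1.8  4.7]
open 24.11 w 72.12 p [ 572.1 -186.5   31. ] F [-0.  -0.8 -0.5]
27.2083
```

View pics/g_A.png

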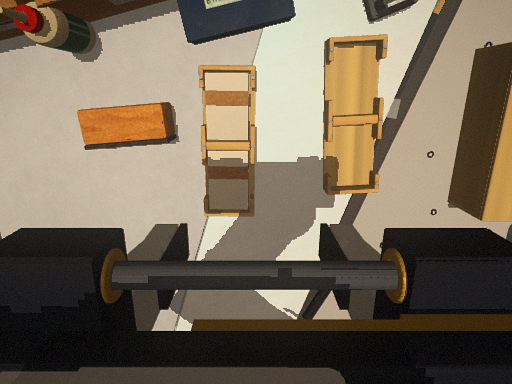

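```bash
python3 - <<'E'
from plant import bot
from h import *
im,s=load('g_A')
M,r=tray(bot,im,s,(228,146),35); print(r)
H=holes(M); print([(len(h),h.mean(0).round()) for h in H])
for i in range(0,len(H)-1,2):
    P=toplane(bot,'wrist',np.vstack(H[i:i+2]),33,s)[:,:2]; print(fitrect(P))
M,r=tray(bot,im,s,(355,120),35); print('B',r)
E
```

```text
(array([488.11520386, 353.5774231 ]), 203.28683471679688, 71.78296661376953, -0.5468597412109375)
[(121, array([226.,  81.])), (152, array([227., 122.])), (117, array([228., 158.])), (162, array([228., 192.]))]
(array([538.51251221, 354.08013916]), 86.1480712890625, 58.950645446777344, -0.05782318115234375)
(array([439.74734497, 354.30075073]), 87.48285675048828, 57.709598541259766, -0.8243789672851562)
B (array([521.60198975, 188.31922913]), 203.765380859375, 77.72280883789062, 3.076566696166992)
```

```bash
python3 - <<'E'
from plant import bot
from h import *
pick(bot,538.5,353.7,-90-0.4,14)
bot.line_to([473,-199.6,190],350,down(np.radians(-90+7.3)))
st(bot,'over'); bot.pause(0.15); snap(bot,'h_over')
E
python3 -c "
import cv2
im=cv2.imread('pics/h_over.png');cv2.imwrite('pics/h_z.png',im[0:300])"
```

```text
at 29.27 w 72.11 p [538.9 354.1  14.5] F [ 0.5 -0.   0.4]
grip 29.81 w 54.66 p [538.7 354.   14.5] F [-1.6  0.   4.2]
lift 30.32 w 54.56 p [538.6 353.9  39.5] F [-0.2  0.6 -1.4]
over 32.97 w 54.87 p [ 473. -199.  190.] F [-0.1  0.3 -1.6]
```

View pics/h_z.png

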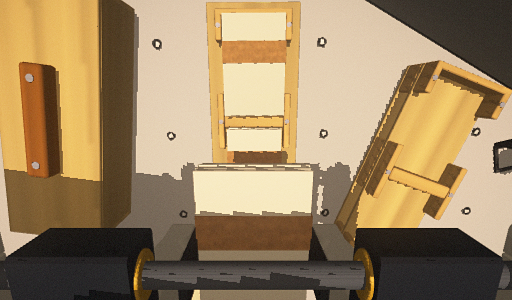

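```bash
python3 - <<'E'
from plant import bot
from h import *
im,s=load('h_over')
P=toplane(bot,'wrist',[(196,171),(311,171)],s['tcp_pos'][2]+18.5,s); Rt=R.from_quat(s['eef_rot']).as_matrix()
print((P-s['tcp_pos'])@Rt)
place(bot,472.9,-199.6,-90+7.3,31.5)
im,s=look(bot,508,-192,300,np.radians(-90+7.3),'i_case'); print(s['t'])
E
```

```text
[[ 43.03063724 -26.00446188 -18.49112372]
 [ 43.02611613  26.14579935 -18.49341037]]
down 35.26 w 54.42 p [ 472.5 -199.6   31.5] F [-3.4  1.   4.6]
open 35.83 w 72.16 p [ 472.9 -199.6   31.5] F [0.2 0.5 0.1]
37.55
```

View pics/i_case.png

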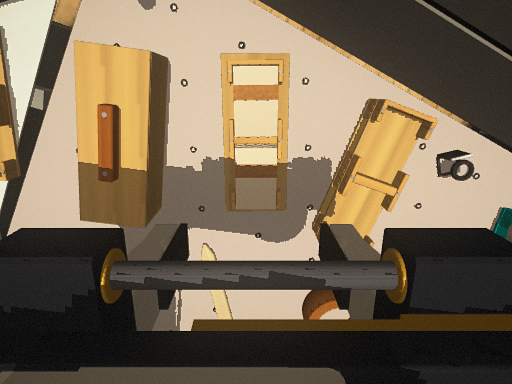

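```bash
python3 - <<'E'
from plant import bot
from h import *
im,s=load('i_case')
cv2.imwrite('pics/i_z.png',cv2.resize(im[45:220,205:310],None,fx=3.4,fy=3.4,interpolation=cv2.INTER_CUBIC))
for sd in ([(255,75),(255,115)],[(255,155),(255,190)]):
    try: print(packrect(bot,im,s,sd,50))
    except AssertionError as e: print(e)
M,r=tray(bot,im,s,(378,120),65); print('pile',r); cv2.imwrite('pics/m_p.png',M*255)
M,r=tray(bot,im,s,(228,100),6,110); print('plate',r)
b=(M*0)
E
```

```text
(array([ 572.03594971, -186.03521729]), 85.80135345458984, 54.89094161987305, 8.204536437988281)
(array([ 475.76205444, -198.45196533]), 88.28484344482422, 55.07072830200195, 7.2958879470825195)
pile (array([ 502.45446777, -345.90478516]), 179.5611114501953, 91.69080352783203, -12.445899963378906)
plate (array([ 522.10125732, -192.78407288]), 222.25306701660156, 91.50946044921875, 7.704782009124756)
```

View pics/i_z.png

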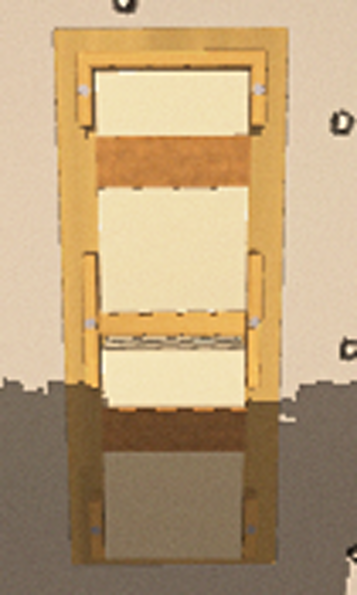

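```bash
python3 - <<'E'
from plant import bot
from h import *
im,s=load('i_case')
uv=[(205+a/3.4,45+b/3.4) for a,b in [(104,350),(245,350),(243,558),(104,559)]]
P=toplane(bot,'wrist',uv,50,s)[:,:2]; print(P.mean(0), np.linalg.norm(P[0]-P[3]), np.linalg.norm(P[0]-P[1]))
look(bot,440,320,300,np.radians(-90),'j_A')
im,s=load('j_A'); print(s['tcp_pos'])
E
```

```text
[ 472.48437747 -200.36282984] 85.23034828237448 53.797086775828134
[440.32513662 319.51843188 300.02888783]
```

View pics/j_A.png

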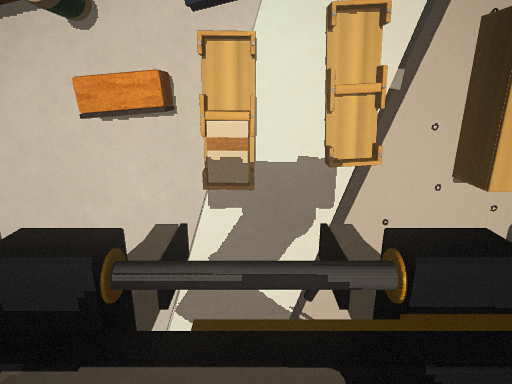

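```bash
python3 - <<'E'
from plant import bot
from h import *
im,s=load('j_A')
M,r=tray(bot,im,s,(228,70),35); print(r)
H=holes(M); P=toplane(bot,'wrist',np.vstack(H[-2:]),33,s)[:,:2]; R_=fitrect(P); print(len(H),R_)
c=R_[0]
if len(H)==2 and abs(c[0]-439)<4 and abs(c[1]-353)<4:
    pick(bot,c[0],c[1]-0.4,-90-0.6,14)
    bot.line_to([572,-186.3,200],350,down(np.radians(-90+7.8)))
    st(bot,'over'); bot.pause(0.15); snap(bot,'k_over')
E
```

```text
(array([488.13433838, 353.64547729]), 202.76715087890625, 71.81978607177734, -0.5198822021484375)
2 (array([439.10952759, 354.45733643]), 88.26708221435547, 57.51161575317383, -1.4316329956054688)
at 41.77 w 71.67 p [439.4 354.4  14.5] F [ 0.5  0.3 -0.6]
grip 42.3 w 54.68 p [439.3 354.3  14.4] F [-2.2  0.2  5.6]
lift 42.81 w 54.58 p [439.2 354.3  39.5] F [-0.2 -0.2 -1.8]
over 45.46 w 55.11 p [ 571.7 -185.4  200. ] F [-1.   0.2 -1.3]
```

View pics/k_over.png

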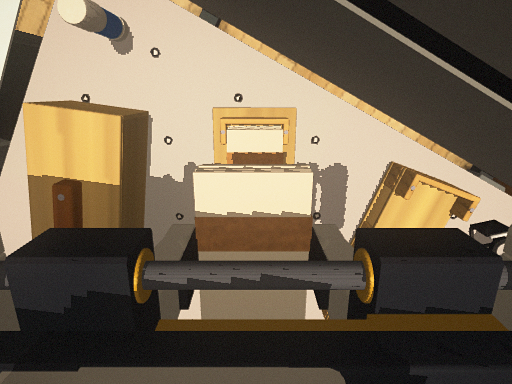

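```bash
python3 - <<'E'
from plant import bot
from h import *
place(bot,572,-186.3,-90+7.9,53.5)
im,s=look(bot,508,-192,320,np.radians(-90+7.5),'l_case'); print(s['t'])
look(bot,490,-22,350,np.radians(-90),'l_cov')
E
```

```text
down 47.67 w 54.64 p [ 571.8 -186.3   53.5] F [-2.1  1.7  2. ]
open 48.23 w 71.96 p [ 572.1 -186.3   53.5] F [-0.4  0.3 -0.4]
49.95
```

View pics/l_case.png

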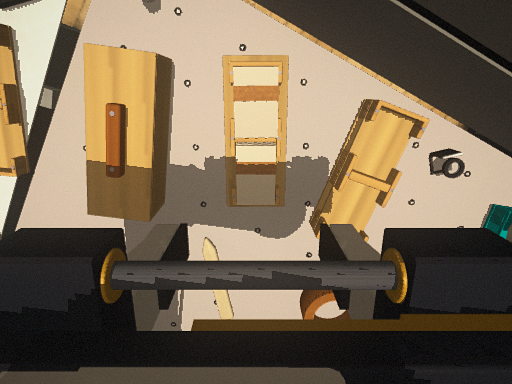

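View pics/l_cov.png

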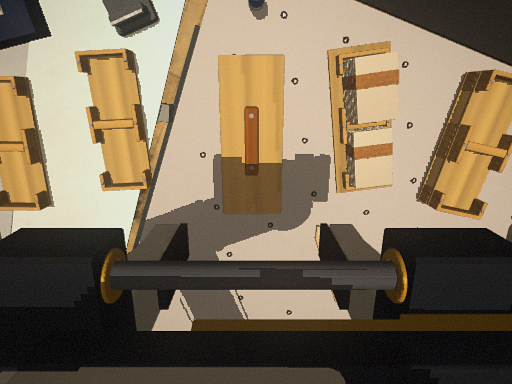

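```bash
python3 - <<'E'
from plant import bot
from h import *
im,s=load('l_case')
print('far',packrect(bot,im,s,[(255,75),(255,115)],72))
M,r=tray(bot,im,s,(228,100),6,110); print('plate',r)
im,s=load('l_cov')
M,r=tray(bot,im,s,(235,80),77,110); print('cover',r)
hsv=cv2.cvtColor(im,cv2.COLOR_BGR2HSV)
b=(M>0)&(hsv[:,:,0]<14); M=comp(b.astype(np.uint8),(252,140)); print('batten',rect_on(bot,M,97,s)[1])
E
```

```text
far (array([ 569.88916016, -186.24958801]), 87.56803131103516, 62.718387603759766, 8.02368450164795)
plate (array([ 522.01538086, -193.03610229]), 222.3272705078125, 91.53179168701172, 7.5580291748046875)
cover (array([505.13748169, -20.43023682]), 215.5154266357422, 84.38037109375, -0.014678955078125)
batten (array([505.10696411, -19.9582653 ]), 87.3377685546875, 16.02883529663086, 0.1175343468785286)
```

```bash
python3 - <<'E'
from plant import bot
from h import *
im,s=load('l_case')
cv2.imwrite('pics/l_z.png',cv2.resize(im[45:215,205:310],None,fx=3.5,fy=3.5,interpolation=cv2.INTER_CUBIC))
E
```

```text
(no output)
```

View pics/l_z.png

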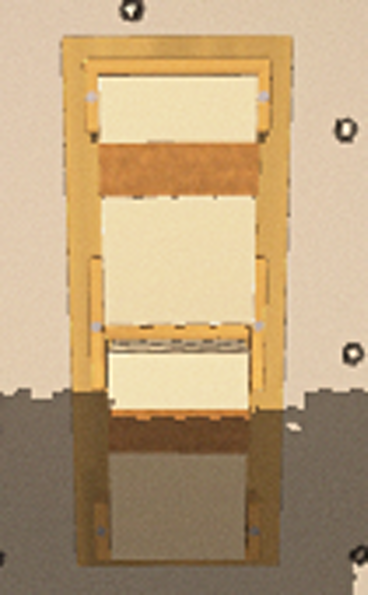

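```bash
python3 - <<'E'
from plant import bot
from h import *
x,y=505.1,-20.1; q=down(np.radians(-90))
bot.move_gripper(45)
bot.move_ptp([x,y,130],q); bot.line_to([x,y,80.5],90); st(bot,'at')
bot.move_gripper(10,45); bot.pause(0.1); st(bot,'grip')
bot.line_to([x,y,105],80); st(bot,'lift'); bot.line_to([x,y,205],180)
bot.line_to([521.9,-193.2,205],200,down(np.radians(-90+7.55)))
bot.pause(0.2); st(bot,'over'); snap(bot,'n_over'); snap(bot,'n_scene','scene')
E
python3 -c "
import cv2,numpy as np
a=cv2.imread('pics/n_over.png')[:260];u=cv2.imread('pics/n_scene.png')
b=cv2.resize(u[150:280,200:340],None,fx=2,fy=2)
cv2.imwrite('pics/n.png',np.hstack([a,b]))"
```

```text
at 53.3 w 44.99 p [505.6 -20.   81.1] F [-0.2 -0.1  0.2]
grip 53.97 w 17.9 p [505.2 -20.   80.7] F [-0.6  1.2  2.2]
lift 54.42 w 17.46 p [504.9 -20.1 104.9] F [-0.7 -0.1 -3.1]
over 56.35 w 17.8 p [ 522.  -192.4  205.1] F [ 0.1  0.1 -1.8]
```

View pics/n.png

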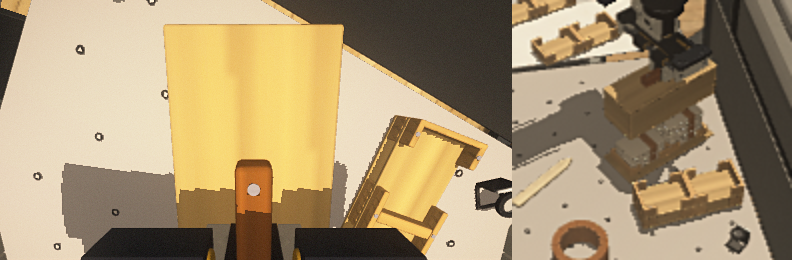

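```bash
python3 - <<'E'
from plant import bot
from h import *
im,s=load('n_over')
P=toplane(bot,'wrist',[(164,25),(343,25),(343,25.5)],s['tcp_pos'][2]-3.3,s); Rt=R.from_quat(s['eef_rot']).as_matrix()
print(((P-s['tcp_pos'])@Rt).round(1))
x,y=521.9,-193.2
bot.line_to([x,y,120],120); bot.pause(0.2); st(bot,'a')
for z in (112,106,100,94,90,87,85.8):
    bot.line_to([x,y,z],30); bot.pause(.08); s=st(bot,z)
    if s['contact_force'][2]>6: print('STOP'); break
E
```

```text
[[106.9 -41.2   3.3]
 [106.9  41.4   3.3]
 [106.7  41.4   3.3]]
a 57.51 w 17.5 p [ 522.4 -193.2  120.8] F [ 0.7 -0.2 -3. ]
112 58.01 w 17.65 p [ 521.9 -193.2  112. ] F [-0.4 -0.4 -2.6]
106 58.44 w 17.59 p [ 521.9 -193.2  106. ] F [-0.1  0.3 -2.9]
100 58.88 w 17.57 p [ 521.9 -193.2   99.9] F [-0.3 -1.5 -2.1]
94 59.31 w 17.46 p [ 521.9 -193.2   94. ] F [-0.1 -0.1 -2.1]
90 59.67 w 17.53 p [ 521.9 -193.2   89.9] F [-0.1 -0.6 -2.6]
87 60.01 w 17.28 p [ 521.8 -193.2   86.9] F [ 0.7 -0.  -2.9]
85.8 60.34 w 17.48 p [ 521.9 -193.2   86.7] F [-3.8  1.8  5.9]
```

```bash
python3 - <<'E'
from plant import bot
from h import *
bot.move_gripper(45); x,y=521.9,-193.2
bot.line_to([x,y,200],200)
im,s=look(bot,507,-194,350,np.radians(-90+7.5),'o_cov'); st(bot)
M,r=tray(bot,im,s,(240,70),83,110); print('cover',r)
im,s=look(bot,425,-340,320,np.radians(-90-12.5),'o_pile'); st(bot)
E
```

```text
62.71 w 45.02 p [ 506.8 -194.   348.8] F [ 0.6 -0.3  0.1]
cover (array([ 520.83239746, -193.5675354 ]), 215.0362548828125, 84.47158813476562, 7.583178997039795)
 63.73 w 44.98 p [ 425.6 -339.4  320.1] F [ 0.6 -0.   0.2]
```

View pics/o_cov.png

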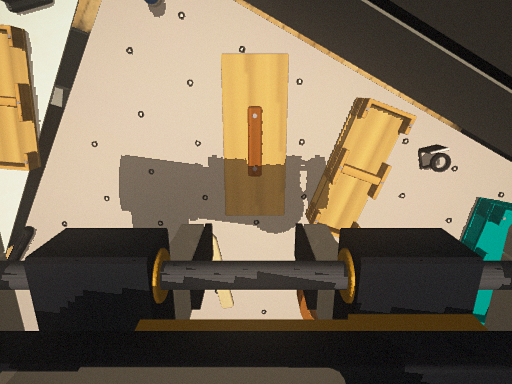

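View pics/o_pile.png

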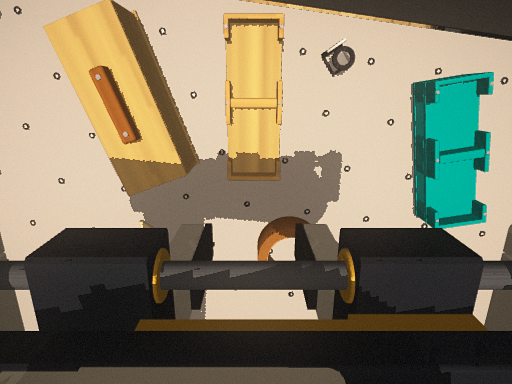

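```bash
python3 - <<'E'
from plant import bot
from h import *
im,s=load('o_pile')
M,r=tray(bot,im,s,(255,60),65,100); print('pile',r); 
cv2.imwrite('pics/op_z.png',cv2.resize(im[5:190,210:300],None,fx=3.2,fy=3.2,interpolation=cv2.INTER_CUBIC))
im,s=look(bot,475,-348,300,np.radians(-90-12.5),'p_pile'); st(bot)
M,r=tray(bot,im,s,(255,60),65,100); print('pile',r); 
cv2.imwrite('pics/pp_z.png',cv2.resize(im[30:220,200:300],None,fx=3.1,fy=3.1,interpolation=cv2.INTER_CUBIC))
E
```

```text
pile (array([ 488.30267334, -353.55999756]), 203.25205993652344, 71.78197479248047, -12.446792602539062)
 64.36 w 45.07 p [ 474.7 -348.   300.8] F [ 0.7  1.  -0.1]
pile (array([ 489.00238037, -353.72146606]), 202.4291534423828, 71.85411071777344, -12.465065002441406)
```

View pics/op_z.png

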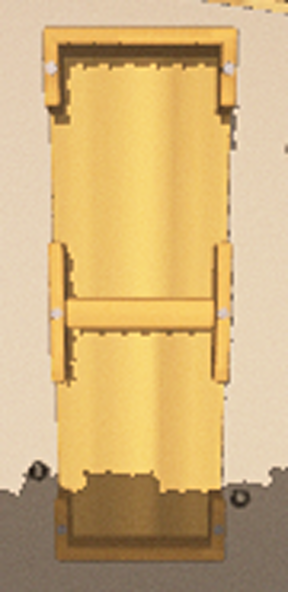

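View pics/pp_z.png

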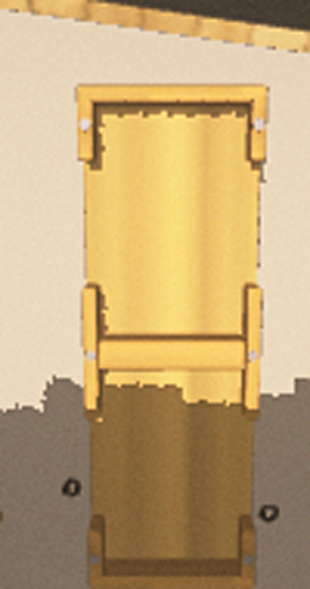

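```bash
python3 - <<'E'
from plant import bot
from h import *
im,s=look(bot,488,-353,300,np.radians(180-12.5),'q_pile'); st(bot)
m=None
for z0 in (1,):
    uv=proj(bot,'wrist',[[488,-353,65]],s)[0]; print(uv)
    M,r=tray(bot,im,s,uv,65,100); print('pile',r)
bot.move_gripper(45)
im,s=look(bot,521,188,300,np.radians(180+3),'q_B'); st(bot)
uv=proj(bot,'wrist',[[521,187,35]],s)[0]; print(uv)
try:
    M,r=tray(bot,im,s,uv,35,95); print('B',r); cv2.imwrite('pics/m_qB.png',M*255)
except AssertionError as e: print(e)
E
```

```text
66.06 w 44.68 p [ 488. -353.  300.] F [-0.6  0.   0.6]
[252.96810115 156.4791545 ]
pile (array([ 487.74783325, -356.42874146]), 202.93641662597656, 76.48831939697266, -12.485931396484375)
 68.53 w 44.91 p [521.2 187.6 300. ] F [ 0.4 -0.   0.1]
[253.0626333  151.76078521]
B (array([481.35162354, 168.64299011]), 284.8066101074219, 97.56310272216797, 2.927639961242676)
```

View pics/q_pile.png

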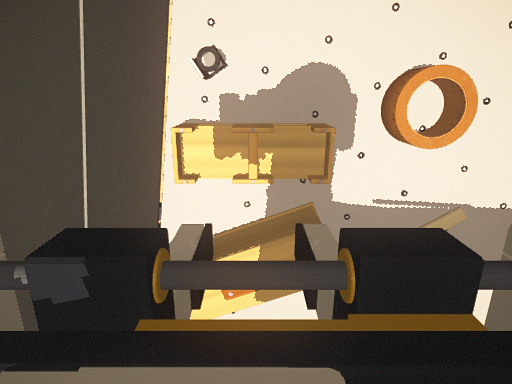

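View pics/q_B.png

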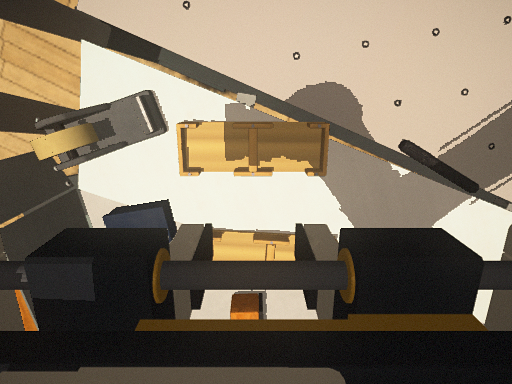

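```bash
python3 - <<'E'
from h import *
im,s=load('q_B')
cv2.imwrite('pics/qB_z.png',cv2.resize(im[110:190,168:338],None,fx=4.5,fy=4.5,interpolation=cv2.INTER_CUBIC))
E
```

```text
(no output)
```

View pics/qB_z.png

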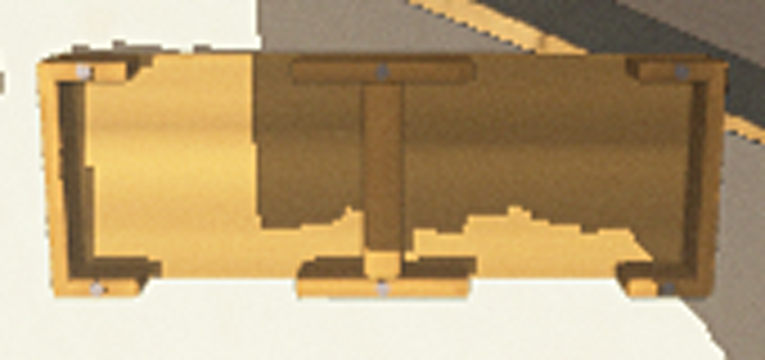

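```bash
python3 - <<'E'
from plant import bot
from h import *
im,s=load('q_B')
f=lambda L:np.array([(168+(a+.5)/4.5-.5,110+(b+.5)/4.5-.5) for a,b in L])
P=toplane(bot,'wrist',f([(83,72),(682,72),(667,290),(97,290),(382,72),(382,288)]),35,s)[:,:2]; print(P.round(1)); print('rivets',P[:4].mean(0),P[4:].mean(0))
Q=toplane(bot,'wrist',f([(40,60),(727,60),(710,297),(55,297)]),35,s)[:,:2]; print('corners',Q.mean(0))
v=P[0]+P[3]-P[1]-P[2]; print(np.degrees(np.arctan2(v[1],v[0])))
v=Q[0]+Q[3]-Q[1]-Q[2]; print(np.degrees(np.arctan2(v[1],v[0])))
v=P[4]-P[5]; print(np.degrees(np.arctan2(v[1],v[0]))+90, np.linalg.norm(P[4]-P[5]),np.linalg.norm(P[0]-P[1]))
# pile rivets
im,s=load('q_pile'); cv2.imwrite('pics/qp_z.png',cv2.resize(im[115:195,165:340],None,fx=4.5,fy=4.5,interpolation=cv2.INTER_CUBIC))
E
```

```text
[[611.2 156.7]
 [435.5 147.6]
 [432.8 213.7]
 [607.6 222.6]
 [523.5 152.2]
 [520.2 217.5]]
rivets [521.75873163 185.1361431 ] [521.87276983 184.82499708]
corners [521.55963924 184.50014056]
2.9339756564093795
2.9340729476099976
2.902494015605839 65.41979680054862 175.95106734882918
```

View pics/qp_z.png

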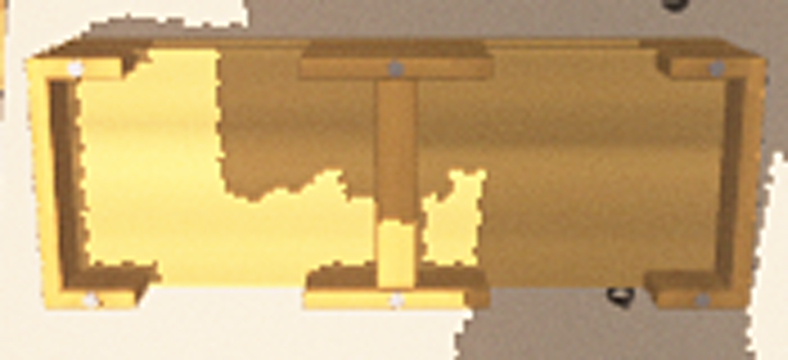

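```bash
python3 - <<'E'
from plant import bot
from h import *
im,s=load('q_pile')
f=lambda L:np.array([(165+(a+.5)/4.5-.5,115+(b+.5)/4.5-.5) for a,b in L])
P=toplane(bot,'wrist',f([(75,68),(716,68),(702,299),(91,299),(395,68),(396,299)]),65,s)[:,:2]; print('pile rivets',P[:4].mean(0),P[4:].mean(0))
v=P[0]+P[3]-P[1]-P[2]; print(np.degrees(np.arctan2(v[1],v[0])),np.linalg.norm(P[4]-P[5]),np.linalg.norm(P[0]-P[1]))
E
```

```text
pile rivets [ 488.21736267 -353.53029455] [ 488.37724182 -353.56569536]
-12.485008054850066 65.70945893184062 175.60882089121395
```

```bash
python3 - <<'E'
from plant import bot
from h import *
pick(bot,521.75,185.0,180+2.93,13.5,pre=45,to=5,force=50,up=190,zap=90)
bot.line_to([488.35,-353.55,190],300,down(np.radians(180-12.48))); bot.pause(0.25); st(bot,'over')
snap(bot,'r_over')
E
```

```text
at 70.6 w 44.72 p [522.2 185.3  14. ] F [-0.2 -0.5  0.6]
grip 71.34 w 11.85 p [521.9 185.   13.7] F [-1.   0.5  3. ]
lift 71.85 w 11.63 p [521.9 185.2  39. ] F [-1.   0.3 -2.9]
over 74.96 w 11.86 p [ 488.6 -353.   190.2] F [-0.3  0.5 -2. ]
```

View pics/r_over.png

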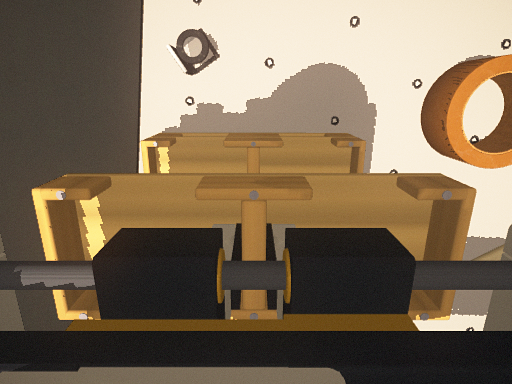

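```bash
python3 - <<'E'
from plant import bot
from h import *
im,s=load('r_over')
Rt=R.from_quat(s['eef_rot']).as_matrix(); t=s['tcp_pos']
P=toplane(bot,'wrist',[(61,195),(254,194.5),(447,195),(83,316),(254,316),(424,316)],t[2]+21.3,s); print(((P-t)@Rt).round(1))
P=toplane(bot,'wrist',[(153,144),(254,143.5),(356,144)],65,s); print(P.round(1)); 
c=np.array([488.35,-353.55]);a=np.radians(-12.48);X=np.array([-np.sin(a),np.cos(a)])
print((c-33*X).round(1),((P-t)@Rt).round(1))
E
```

```text
[[ 32.9 -87.1 -21.3]
 [ 33.1   0.5 -21.3]
 [ 32.9  88.2 -21.3]
 [-32.4 -87.2 -21.3]
 [-32.5   0.6 -21.3]
 [-32.5  87.9 -21.3]]
[[ 569.2 -404.6   65. ]
 [ 480.5 -385.5   65. ]
 [ 391.  -365.3   65. ]]
[ 481.2 -385.8] [[ 33.1 -89.8 125.2]
 [ 33.5   1.  125.2]
 [ 33.1  92.7 125.1]]
```

```bash
cat >> h.py <<'E'
def nest(bot,x,y,z):
    bot.line_to([x,y,z+20],120); bot.pause(0.2); st(bot,'a')
    for dz in (10,6,4,2,0,-0.8):
        bot.line_to([x,y,z+dz],30); bot.pause(.08); s=st(bot,dz)
        if s['contact_force'][2]>8: print('contact'); return dz
E
python3 - <<'E'
from plant import bot
from h import *
nest(bot,488.4,-353.55,73.6)
E
```

```text
a 76.16 w 11.66 p [ 488.9 -353.7   94.5] F [ 0.2  0.1 -2.8]
10 76.72 w 11.72 p [ 488.5 -353.6   83.6] F [-0.9  0.9 -1.6]
6 77.09 w 11.83 p [ 488.4 -353.6   79.6] F [-0.2  0.1 -2.1]
4 77.42 w 11.56 p [ 488.4 -353.6   77.6] F [ 0.5  0.1 -2.8]
2 77.76 w 11.45 p [ 488.4 -353.6   75.5] F [-0.   0.2 -2.6]
0 78.09 w 11.86 p [ 488.6 -353.6   73.7] F [ 1.4 -0.6 -1.7]
-0.8 78.42 w 11.49 p [ 488.6 -353.6   73.7] F [-1.3  1.   4.3]
```

```bash
python3 - <<'E'
from plant import bot
from h import *
bot.move_gripper(45); bot.line_to([488.4,-353.55,190],200)
look(bot,488,-353,330,np.radians(180-12.5),'s_pile')
look(bot,488,353,300,np.radians(180),'s_A'); st(bot)
a,_=load('s_pile'); b,_=load('s_A')
cv2.imwrite('pics/s_pz.png',cv2.resize(a[115:195,165:340],None,fx=4.5,fy=4.5,interpolation=cv2.INTER_CUBIC))
E
```

```text
83.65 w 45.21 p [488.3 352.7 300. ] F [0.1 0.1 0.2]
```

View pics/s_pz.png

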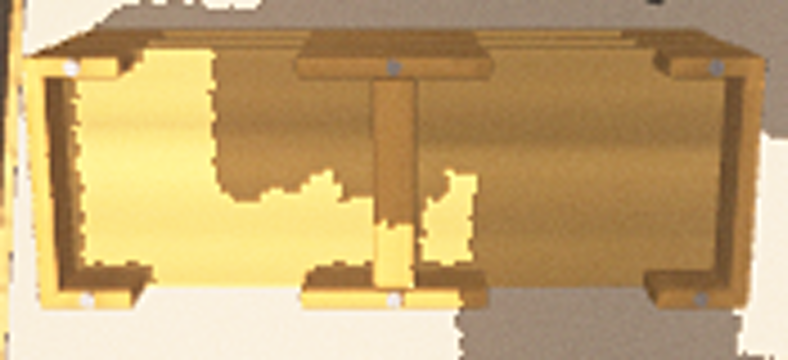

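View pics/s_A.png

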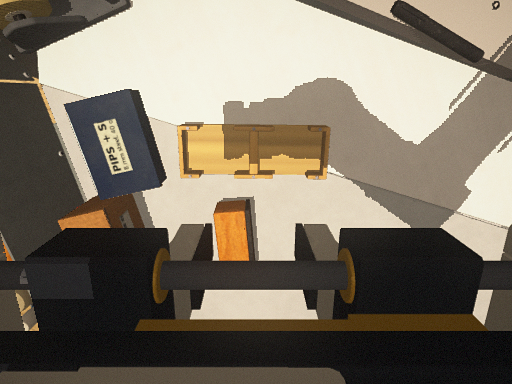

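```bash
python3 - <<'E'
from plant import bot
from h import *
im,s=load('s_pile')
f=lambda L:np.array([(165+(a+.5)/4.5-.5,115+(b+.5)/4.5-.5) for a,b in L])
P=toplane(bot,'wrist',f([(70,68),(716,68),(701,299),(86,299),(393,68),(394,299)]),95,s)[:,:2]; print('tray1 nested',P[:4].mean(0),P[4:].mean(0))
v=P[0]+P[3]-P[1]-P[2]; print(np.degrees(np.arctan2(v[1],v[0])),np.linalg.norm(P[4]-P[5]),np.linalg.norm(P[0]-P[1]))
im,s=load('s_A')
cv2.imwrite('pics/sA_z.png',cv2.resize(im[115:195,165:340],None,fx=4.5,fy=4.5,interpolation=cv2.INTER_CUBIC))
E
```

```text
tray1 nested [ 487.93352207 -353.63958819] [ 487.93994708 -353.64099273]
-12.536884795686085 65.43311780168229 176.21620948208678
```

View pics/sA_z.png

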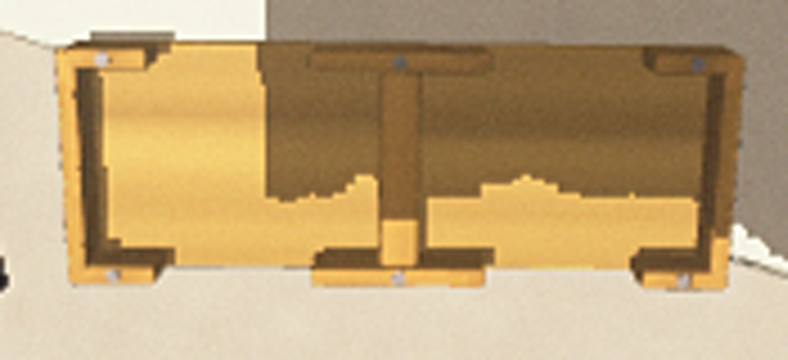

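```bash
python3 - <<'E'
from plant import bot
from h import *
im,s=load('s_A')
f=lambda L:np.array([(165+(a+.5)/4.5-.5,115+(b+.5)/4.5-.5) for a,b in L])
P=toplane(bot,'wrist',f([(100,60),(698,65),(684,281),(113,275),(400,62),(398,278)]),35,s)[:,:2]
c=(P[:4].mean(0)+P[4:].mean(0))/2; v=P[0]+P[3]-P[1]-P[2]; a=np.degrees(np.arctan2(v[1],v[0])); print(c,P[:4].mean(0),P[4:].mean(0),a)
pick(bot,c[0],c[1],180+a,13.5,pre=45,to=5,force=50,up=190,zap=90)
bot.line_to([488.35,-353.6,200],300,down(np.radians(180-12.5))); bot.pause(0.25); st(bot,'over')
snap(bot,'t_over')
E
```

```text
[487.77970024 353.78358732] [487.7789501  353.82036994] [487.78045037 353.7468047 ] -0.5966512943226123
at 85.72 w 45.05 p [488.1 354.2  14. ] F [0.2 1.2 0. ]
grip 86.46 w 11.91 p [487.8 353.9  13.6] F [-0.3  0.2  2.2]
lift 86.97 w 11.8 p [487.8 354.   39. ] F [-0.3 -0.1 -2.5]
over 90.63 w 11.45 p [ 488.5 -353.2  200.1] F [-0.1  0.4 -1.7]
```

View pics/t_over.png

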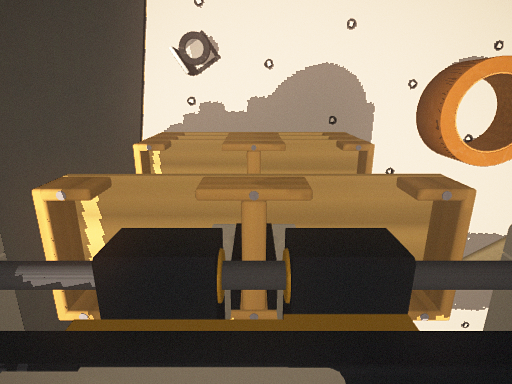

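Held tray sits identically in the grip (rivets at (61,195), (254,195), (447,195)) and lines up with the stack; lowering.

```bash
python3 - <<'E'
from plant import bot
from h import *
nest(bot,488.3,-353.6,103.5)
E
```

```text
a 91.67 w 11.84 p [ 488.8 -353.8  124.4] F [-0.2 -0.1 -2.7]
10 92.24 w 11.7 p [ 488.4 -353.7  113.5] F [ 0.5  0.  -1. ]
6 92.61 w 11.39 p [ 488.3 -353.6  109.5] F [-0.4  0.1 -2.8]
4 92.94 w 11.73 p [ 488.3 -353.6  107.5] F [ 0.1 -0.9 -2. ]
2 93.28 w 11.65 p [ 488.3 -353.6  105.5] F [ 0.1 -0.7 -2.2]
0 93.61 w 11.22 p [ 488.6 -353.7  103.7] F [ 0.8 -0.1 -0.3]
-0.8 93.94 w 11.9 p [ 488.6 -353.8  103.6] F [-1.9  0.8  6. ]
```

```bash
python3 - <<'E'
from plant import bot
from h import *
bot.move_gripper(45); bot.line_to([488.3,-353.6,230],200)
im,s=look(bot,488,-353,350,np.radians(180-12.5),'u_pile')
im,s=look(bot,507,-194,350,np.radians(-90+7.5),'u_cov'); st(bot)
M,r=tray(bot,im,s,(240,70),83,110); print('cover',r)
hsv=cv2.cvtColor(im,cv2.COLOR_BGR2HSV)
b=(M>0)&(hsv[:,:,0]<14); M=comp(b.astype(np.uint8),(256,140)); print('batten',rect_on(bot,M,103,s)[1])
bot.move_ptp([420,250,350],down(np.radians(-90))); snap(bot,'u_top','top'); snap(bot,'u_scene','scene')
a,_=load('u_pile'); cv2.imwrite('pics/u_pz.png',cv2.resize(a[105:195,165:340],None,fx=4.5,fy=4.5,interpolation=cv2.INTER_CUBIC))
t,_=load('u_top'); u,_=load('u_scene')
cv2.imwrite('pics/u.png',np.hstack([cv2.resize(t[120:290,110:430],None,fx=1.25,fy=1.25*1.6),cv2.resize(u[130:340,180:350],None,fx=2.2,fy=1.62)[:340]]))
E
```

```text
98.08 w 44.88 p [ 507.  -194.2  349.9] F [0.4 0.6 0.1]
cover (array([ 521.48065186, -193.57458496]), 215.7006378173828, 84.53547668457031, 7.475833415985107)Traceback (most recent call last):
  File "<stdin>", line 8, in <module>
  File "h.py", line 39, in comp
    assert i>0,'no comp'
           ^^^
AssertionError: no comp
```

View pics/u_cov.png

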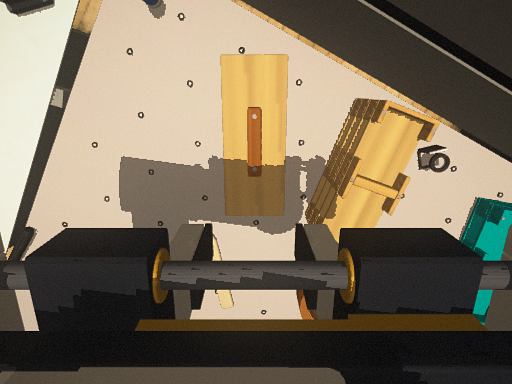

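Cover sits on the case (rows 53–216) at the plate's centre. Only the batten seed pixel missed; I'll continue with the remaining checks.

```bash
python3 - <<'E'
from plant import bot
from h import *
bot.move_ptp([420,250,350],down(np.radians(-90))); snap(bot,'u_top','top'); snap(bot,'u_scene','scene'); st(bot)
a,_=load('u_pile'); cv2.imwrite('pics/u_pz.png',cv2.resize(a[105:195,165:340],None,fx=4.5,fy=4.5,interpolation=cv2.INTER_CUBIC))
t,_=load('u_top'); u,_=load('u_scene')
A=cv2.resize(t[120:290,230:430],(420,357)); B=cv2.resize(u[170:340,220:350],(273,357)); cv2.imwrite('pics/u.png',np.hstack([A,B]))
E
```

```text
99.84 w 45.45 p [420.4 249.3 350. ] F [ 0.4 -0.2  0.9]
```

View pics/u_pz.png

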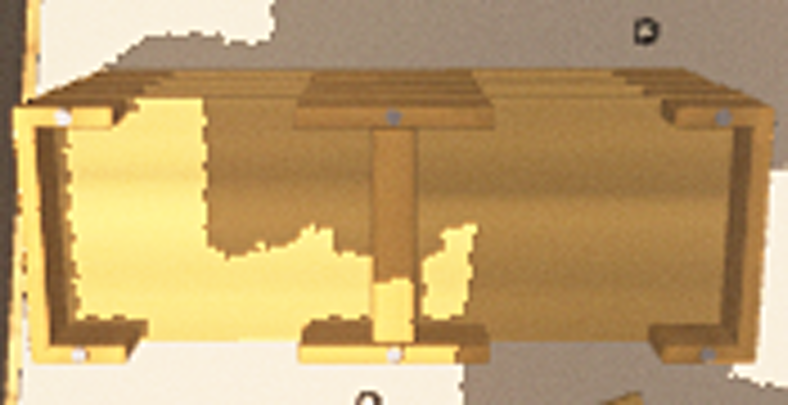

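View pics/u.png

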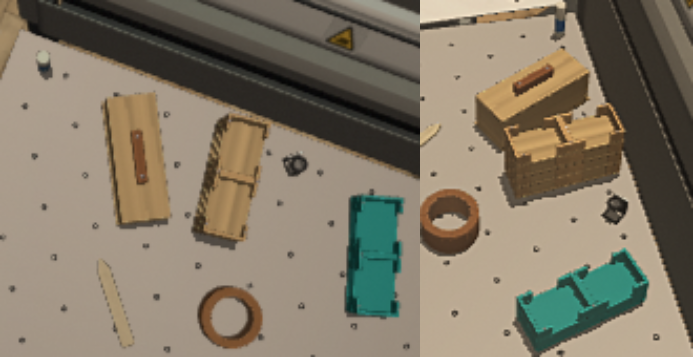

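```bash
python3 - <<'E'
from plant import bot
from h import *
im,s=load('u_pile')
f=lambda L:np.array([(165+(a+.5)/4.5-.5,105+(b+.5)/4.5-.5) for a,b in L])
P=toplane(bot,'wrist',f([(63,117),(723,117),(708,354),(79,354)]),125,s)[:,:2]; v=P[0]+P[3]-P[1]-P[2]
print('tray2 nested',P.mean(0),np.degrees(np.arctan2(v[1],v[0])),np.linalg.norm(P[0]-P[1]))
bot.close_job()
E
```

```text
tray2 nested [ 488.33064239 -352.77135369] -12.537631132247006 175.57768014509267
the job is handed in; nothing more can be done
```

The job is done and handed in at about 100 s of the 210 s allowed. The cover is back on the case, all three loose packs are inside, and both empty trays are nested on the pile.

- **Packs:** the case already held one pack in each bay. I added the three from the trays, so one bay now holds three and the other two, each pack set squarely on the one below.
- **Cover:** it seated on the ledge at the expected height, about 6 mm above where it rested on the table. The last view put it at (521.5, -193.6) with yaw 7.5°, against the case plate at (521.9, -193.0) with yaw 7.6°. That is within the 2.5 mm play.
- **Trays:** they met the stack at the heights expected for full nesting (60 and 90 mm). Their measured centres are within 1 mm of the pile's, and their yaw is within 0.1°.
- **Everything else:** the last pictures of the case and pile area show the loupe, the glue stick and the turquoise look-alike where they were. The jog block still stood beside tray 2 when I last saw it, just before lifting that tray. I saw no knock and no grip slip.

**Checks that failed or disagreed:**
- The final batten measurement did not run, because its start pixel missed the mask. The cover outline was measured instead.
- Two outline fits, one of the pile and one of the top pack in the three-high stack, came out too wide. For the pile I used the rim rivets instead. For the pack I judged by eye from a close crop.

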